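# Open the cover of the pin finisher

### The arm

A 6-joint arm with a two-finger parallel gripper is mounted at the origin on the work surface. World frame = base frame: x ahead of the robot, y to its left, z up, the work surface at z = 0. Lengths are in mm, angles in rad, forces in N, time in s.
With the tool pointing down it reaches from about 300 to 775 mm from the base axis. Payload 14.6 kg.
Tool frame: the origin (TCP) lies at the very end of the fingers, on their centre line; the grasp point (between the pads) lies 19 mm behind it; z points along the fingers, y is the line along which they close (so a half turn about z gives the same grasp; the last joint's range is limited). The gripper opens to 94 mm and grips with 3 to 60 N. Pads are 16 mm wide; open, the fingers measure 119 mm over their backs; the gripper's body (75 mm by 177 mm) begins 78 mm behind the grasp point.
Start: joints at [1.084, 0.3, 1.521, -0, 1.321, -0.067], TCP at [224.164, 502.235, 183.946] pointing down, gripper open.
Joint ranges: [-3.03, 3.03], [-0.79, 2.21], [0.23, 2.52], [-1.04, 4.18], [0, 3.07], [-2.55, 2.55]. Speed limits (rad/s): [2.22, 2.22, 2.57, 3.14, 3.14, 3.14].

### API

Orientations are given as [roll, pitch, yaw] about the fixed x, y, z axes, in that order (R = Rz(yaw) Ry(pitch) Rx(roll)).
In Python, from cell import manip gives the robot as it stands. The module is installed in compiled form; this text tells all that it offers.
- The arm moves only by the shell command python3 -m inch 'ROWS' [FORCE]. ROWS is JSON, a list of rows, each an object of numbers: "gripper": the opening, from 0 (shut) to 1 (fully open); "dx", "dy", "dz": the shift along the world's x, y, z in m; "wx", "wy", "wz": the turn, a rotation vector about the world's x, y, z in degrees. A call has exactly 5 rows; each row is the pose to reach, as a shift and turn from the pose commanded when the call began; what a row does not reach only later rows make up. A row lasts 1/12 s, in which the tool goes at most 41.7 mm and 7.16 degrees, less where a joint would pass 70% of its speed; a pose out of reach is approached as far as the arm can. A call with a gripper value outside its range is refused whole. The fingers move at their own pace and stop on an object; FORCE is the grip in N (left out, the last holds). Time passes only in rows, so rows that repeat a pose let the fingers close, or fill a call up. It gives the time, the measured TCP pose, the force, the opening and the grip force at its end, in the units of the state.
- manip.read_state(): the state, without advancing time (a new reading comes with each control period).
- manip.camera(name): name is "scene" or "top"; returns the picture (384x512x3 uint8, blue, green, red); there is no depth.
- manip.camera_info(name): a dict with "camera_matrix" (3x3 intrinsics, pixels), "R" (3x3) and "t" (3): a world point X has camera coordinates R X + t. Camera axes: x right, y down, z forward; pixel columns grow to the right and rows downward; lengths in mm; the calibration is good to about 2 mm. A picture is of the moment at which its call begins. camera_info takes no time and is no camera call.
- manip.sign_off(): hands the job in; it is judged then, once.
The state is a dict: "clock": time; "joints": joint angles; "qd": joint speeds; "effort": joint torques, N m; "eef_pos": TCP position; "eef_rot": TCP orientation; "wrist_force": force on the tool from outside, world axes, zero at the start; "moment": the same for the moment, N m; "finger_gap": finger opening in mm; "finger_force": force on a finger pad.
Only numpy, scipy, OpenCV 4.12 (cv2) and the standard library are available. Lean on these libraries where they do the work, as an engineer would, in place of code of your own. Each camera call takes 0.05 s, during which the arm holds its last target. There are 200 camera calls.

### The job

On the grey finishing machine, first turn the speed dial down until its pointer stands at the tick with the dot. Then try the cover before touching its catch, because the bolt inside is worn and only sometimes holds: if the cover comes up, keep lifting and leave the catch alone; if it is caught, push the catch's thumb piece back, away from the cover, and then lift. Finish still holding the cover at least half-way to upright in your grip, so that I can take the bowl out, and leave everything else where it is.

Things in the scene. Friction and masses are not known exactly. Their poses are not given: they have to be found in the camera images.
- machine: magnetic pin finisher: low grey box-shaped machine with steel deck, fixed, 280 (x) x 360 (y) x 120 mm high. Origin at bench level, 130 mm behind its front face, midway between its sides; x to its back (away from the robot), y to its left, z up. Offsets below (mm) and left, right, front, back are in this frame. Cover on the left of the deck; dial on the right, catch in front of the dial
- dial (a joint): angle of the speed dial, rad, 0 to 4.71, growing clockwise seen from above; starts well past the dotted tick. Seven white ticks every 0.785 rad: at 0 the pointer is at the first tick, front left (135 degrees anticlockwise from the machine's x); the third tick, at 1.571 rad, back left (45 degrees anticlockwise from x), has the dot. Stiff (0.03 N m), stays where left
- dial_grip (a point): on the dial's vertical axis (offset 10, -105), 144 mm above the bench, half-way up its bar-shaped grip: 44 mm long along the pointer's direction, 14 mm thick, top 155 mm and foot 131 mm above the bench, on a round black skirt of 48 mm diameter. The point's x axis points along the pointer
- dial_pointer (a point): tip of the dial's pointer nose, 30 mm from the dial's axis, 128 mm above the bench; a white line on top of the grip runs towards it
- dial_dot (a point): centre of the white 9 mm dot at the outer end of the third tick on the round black scale plate (radius 53 mm), 46 mm from the dial's axis
- cover (a joint): opening angle of the cover, rad: 0 shut, 1.25 at most. Hood 210 (x) x 200 (y) x 40 mm of grey steel with a clear window, hinged along its back edge; 0.3 to 0.65 kg, 1 to 3 N to lift at the handle. Falls shut when let go. If caught it still lifts 0.025 rad (6 mm at the handle), then stops hard; whether it is caught cannot be seen
- cover_handle (a point): centre of the cover's handle, a round level steel bar, 12 mm thick, 90 mm long along the machine's y, on two arms 45 mm in front of the cover's front wall. Shut: 150 mm above the bench (30 mm above the deck), offset (-160, 80), so 30 mm out in front of the machine's front face; fingers from above can straddle it front and back
- cover_hinge (a point): middle of the cover's hinge axis, which runs along the machine's y at the cover's back edge, offset (99, 80, 127); the bar is 259 mm in front of it and 23 mm above it when shut, and rises in an arc around it
- catch (a joint): position of the catch's thumb piece, m: 0 home (at the start), 0.020 fully back. Slides to the machine's right (minus y, away from the cover), takes 2 to 4 N, stays where left. Fully back, the bolt is surely clear of the cover. Its home position does not show whether the bolt holds the cover
- catch_tab (a point): centre of the catch's thumb piece, a steel block 24 (x) x 10 (y) mm that stands 22 mm high out of the flat catch case (44 x 96 mm, 18 mm above the deck) in front of the dial; offset (-85, -65) when home, its top 160 mm and the case's top 138 mm above the bench
- findings_dish: small brass dish, 42 mm diameter, 18 mm high, standing loose on the back right corner of the machine's deck; leave it there. Origin under its centre
- bench_block: steel bench block 100 x 70 x 25 mm lying on the bench in front of the machine; leave it. Origin under its centre
- brass_offcut: ragged piece of brass sheet, 90 x 45 x 3 mm, lying on the bench in front of the machine; leave it. Origin under its middle
- tweezers: steel tweezers 150 mm long lying on the bench, right in front; leave them. Origin under their middle, x along them
- pliers: pliers with black handles, 140 mm long, lying on the bench left of the machine; leave them. Origin under their middle, x along them
- mallet: mallet with a hide head and wooden handle, 250 mm long, lying on the bench right of the machine; leave it. Origin under its handle, x towards the head
- stone_jar: glass jar with a steel cap, 52 mm diameter, 60 mm high, standing on the bench back left; leave it. Origin under its centre

How it is judged:
By the outcome, as a careful person would: the job done as asked, in the order asked, and still so for the second after the job is handed in, while the arm keeps its last pose, push and grip.
It also fails if it takes over 72 s, if anything falls off the work surface, if the arm or the gripper's body presses on something with over 40 N, if the wrist force passes 120 N, or if a joint passes its speed limit or range.

## Working session

There is one attempt and no reset: what is moved stays moved. The work goes in short steps, Python scripts to look and compute and a shell command to move; the robot and the scene stay as the last step left them, time stands still between calls to the robot, and variables do not carry over. Pictures are saved under pics/ and viewed, at most 10 in all, crops included, and the job is handed in when it is done.

```bash
mkdir -p pics; python3 - <<'E'
from cell import manip
import cv2
for n in("scene","top"):
    cv2.imwrite(f"pics/{n}0.png",manip.camera(n)); i=manip.camera_info(n); print(n,i)
s=manip.read_state();print(s)
E
```

```text
scene {'camera_matrix': array([[410.97903583,   0.        , 256.13758593],
       [  0.        , 410.97903583, 197.74763114],
       [  0.        ,   0.        ,   1.        ]]), 'R': array([[ 0.28553371,  0.95835735,  0.00465784],
       [ 0.78584747, -0.23134856, -0.57351687],
       [-0.54855652,  0.16741875, -0.81918051]]), 't': array([-151.20400014, -355.03400573, 1826.95214529])}
top {'camera_matrix': array([[447.09467821,   0.        , 251.16520649],
       [  0.        , 447.09467821, 193.99193925],
       [  0.        ,   0.        ,   1.        ]]), 'R': array([[-0.01990136, -0.99978515, -0.00579548],
       [-0.98927961,  0.02053035, -0.1445834 ],
       [ 0.14467132,  0.00285595, -0.98947565]]), 't': array([  25.08548162,  545.0125962 , 1337.30294698])}
{'clock': 0.1, 'joints': array([ 1.08438764e+00,  3.00417106e-01,  1.52149810e+00, -1.20177275e-05,
        1.32068757e+00, -6.66096748e-02]), 'qd': array([ 0.00085831,  0.00014668, -0.00282414, -0.00070444,  0.00089849,
        0.00013385]), 'effort': array([ 2.23722054e-03, -5.32651806e+01, -3.53275144e+01,  7.10355537e-02,
        2.35978479e-02, -9.18530054e-05]), 'eef_pos': array([224.06274054, 502.02133104, 183.45105775]), 'eef_rot': array([-3.14058399e+00, -5.56194105e-05,  2.72179659e+00]), 'wrist_force': array([-0.21048499,  0.81033284, -0.68216952]), 'moment': array([-0.01002717,  0.00699222, -0.04507028]), 'finger_force': 0.0, 'finger_gap': 93.77401034899586}
```

View pics/top0.png

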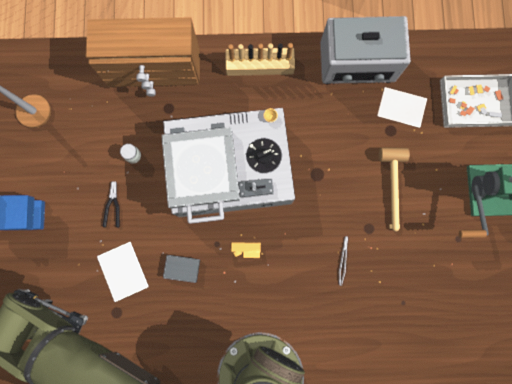

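View pics/scene0.png

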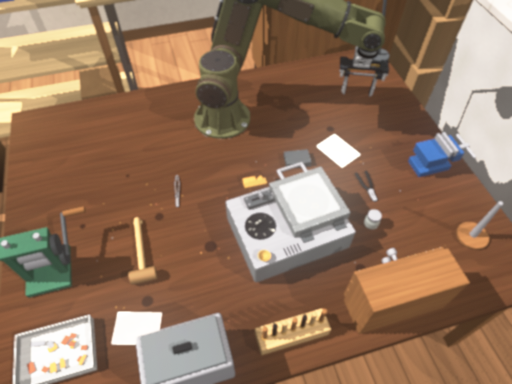

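The top view shows the machine centred near (228,160), with the handle bar near (206,218), the dial near (264,154) and the catch near (256,187). I'll enlarge both views to pick points.

```bash
python3 - <<'E'
import cv2
a=cv2.imread("pics/top0.png")[100:230,155:305]; cv2.imwrite("pics/topc.png",cv2.resize(a,None,fx=5,fy=4.6,interpolation=cv2.INTER_CUBIC) if 0 else cv2.resize(a,(690,598),interpolation=cv2.INTER_CUBIC))
a=cv2.imread("pics/scene0.png")[155:285,215:365]; cv2.imwrite("pics/scenec.png",cv2.resize(a,(690,598),interpolation=cv2.INTER_CUBIC))
E
```

```text
(no output)
```

View pics/topc.png

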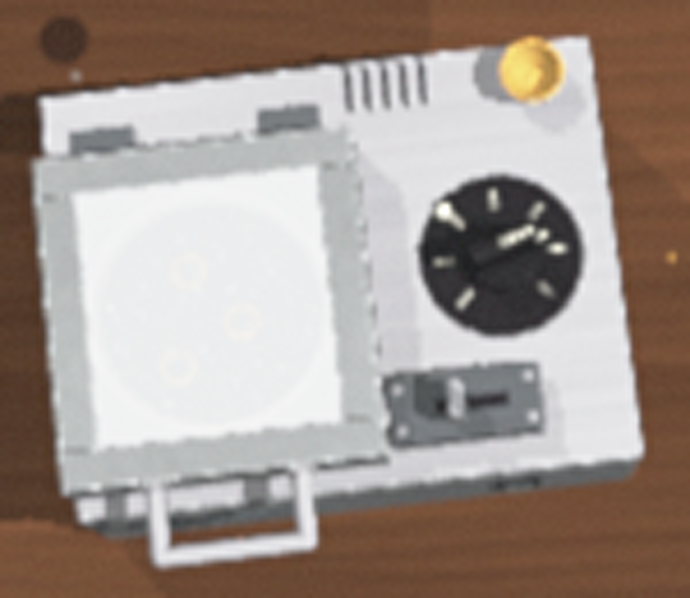

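View pics/scenec.png

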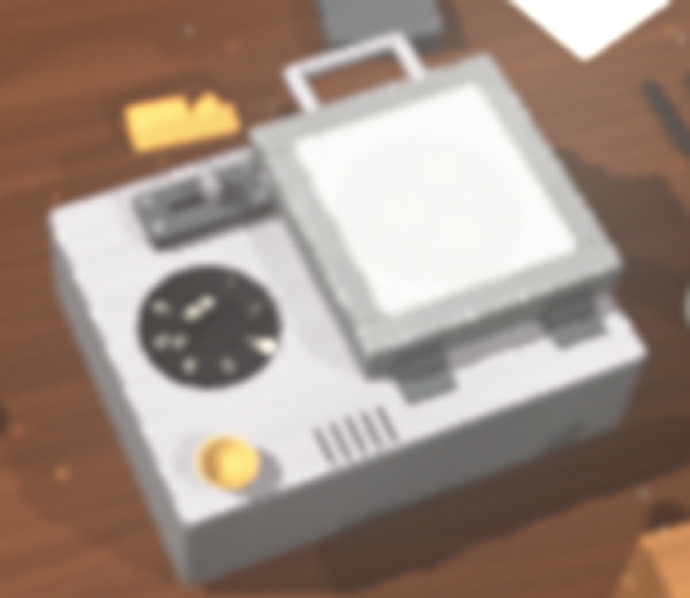

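```bash
cat > h.py <<'E'
import numpy as np
from cell import manip
I={n:manip.camera_info(n) for n in("scene","top")}
def proj(n,X):
    c=I[n]; p=c["camera_matrix"]@(c["R"]@np.array(X)+c["t"]); return p[:2]/p[2]
def ray(n,uv,z):
    c=I[n]; d=c["R"].T@np.linalg.inv(c["camera_matrix"])@np.array([*uv,1.]); o=-c["R"].T@c["t"]
    return o+d*(z-o[2])/d[2]
def m2w(p,X):
    c,s=np.cos(p[2]),np.sin(p[2]); return np.array([p[0]+c*X[0]-s*X[1],p[1]+s*X[0]+c*X[1],X[2]])
E
python3 - <<'E'
from h import *
from scipy.optimize import least_squares
D=(10,-105);dd=(10+32.5,-105+32.5)
T=[((150,180,120),(40,98)),((150,-180,120),(590,38)),((-130,-180,120),(641,455)),((*dd,124),(445,212)),((*D,124),(501,255)),((-160,125,156),(157,556)),((-160,35,156),(313,541)),((-85,-65,160),(455,397))]
S=[((150,180,120),(645,350)),((150,-180,120),(188,522)),((-130,-180,120),(52,213)),((*dd,124),(264,344)),((*D,124),(209,326)),((-160,125,156),(400,38)),((-160,35,156),(290,74))]
ft=lambda u,o:(np.array(u)+.5)/4.6-.5+np.array(o)
L=[("top",X,ft(u,(155,100))) for X,u in T]+[("scene",X,ft(u,(215,155))) for X,u in S]
r=least_squares(lambda p:np.concatenate([proj(n,m2w(p,X))-u for n,X,u in L]),[500,50,0.1],x_scale=[1,1,.01],loss="soft_l1")
p=r.x;print(p);print(np.array([proj(n,m2w(p,X))-u for n,X,u in L]).round(1))
np.save("p.npy",p)
for n,X in dict(dial=(10,-105,144),tab=(-85,-65,160),handle=(-160,80,150),hinge=(99,80,127)).items(): print(n,m2w(p,X).round(1))
a=ray("top",ft((543,236),(155,100)),128)-m2w(p,(10,-105,128)); print("nose",a,np.degrees(np.arctan2(a[1],a[0])-p[2]))
w=[ray("top",ft(u,(155,100)),155) for u in((500,241),(533,230))]; a=w[1]-w[0];print("line",w,np.degrees(np.arctan2(a[1],a[0])-p[2]))
w=[ray("scene",ft(u,(215,155)),155) for u in((212,300),(188,314))]; a=w[1]-w[0];print("line",w,np.degrees(np.arctan2(a[1],a[0])-p[2]))
E
```

```text
[6.28346386e+02 7.93527152e+01 9.70649798e-02]
[[-0.8 -0.5]
 [-0.2 -1.3]
 [ 0.9  0.5]
 [-0.3 -0.4]
 [-0.2 -0.3]
 [ 0.5  0.1]
 [-1.4 -0.4]
 [ 0.1  0.2]
 [ 0.7  0.5]
 [-1.1  0.6]
 [-1.7 -0.9]
 [ 0.4 -0.2]
 [-0.5 -0.9]
 [-0.9 -0.9]
 [ 0.2 -1.5]]
dial [648.5 -24.2 144. ]
tab [550.    6.4 160. ]
handle [461.3 143.5 150. ]
hinge [719.1 168.6 127. ]
nose [  9.84261271 -27.3377288    0.        ] -75.76062565714992
line [array([649.09033223, -23.42863127, 155.        ]), array([655.65894874, -44.10494661, 155.        ])] -77.93698763622012
line [array([650.24672978, -21.20994129, 155.        ]), array([656.57042958, -40.82968153, 155.        ])] -77.6966012710535
```

Machine located to within a few mm: pointer about -77° in the machine frame, target +45°, so the dial needs about +122°. Next I move above the dial.

```bash
R='[{"gripper":0.5,"dx":0.02,"dy":-0.025,"dz":0.015,"wz":-2.5},{"dx":0.045,"dy":-0.055,"dz":0.03,"wz":-5,"gripper":0.5},{"dx":0.07,"dy":-0.085,"dz":0.046,"wz":-8,"gripper":0.5},{"dx":0.09,"dy":-0.11,"dz":0.046,"wz":-10,"gripper":0.5},{"dx":0.106,"dy":-0.132,"dz":0.046,"wz":-11.9,"gripper":0.5}]' ; unset R
python3 -m inch '[{"gripper":0.5,"dx":0.02,"dy":-0.025,"dz":0.015,"wz":-2.5},{"gripper":0.5,"dx":0.045,"dy":-0.055,"dz":0.03,"wz":-5},{"gripper":0.5,"dx":0.07,"dy":-0.085,"dz":0.046,"wz":-8},{"gripper":0.5,"dx":0.09,"dy":-0.11,"dz":0.046,"wz":-10},{"gripper":0.5,"dx":0.106,"dy":-0.132,"dz":0.046,"wz":-11.9}]' 30
python3 -m inch '[{"gripper":0.5,"dx":0.02,"dy":-0.025,"wz":-2.5},{"gripper":0.5,"dx":0.045,"dy":-0.055,"wz":-5},{"gripper":0.5,"dx":0.07,"dy":-0.085,"wz":-8},{"gripper":0.5,"dx":0.09,"dy":-0.11,"wz":-10},{"gripper":0.5,"dx":0.106,"dy":-0.132,"wz":-11.9}]'
python3 -m inch '[{"gripper":0.5,"dx":0.02,"dy":-0.025,"wz":-2.5},{"gripper":0.5,"dx":0.045,"dy":-0.055,"wz":-5},{"gripper":0.5,"dx":0.07,"dy":-0.085,"wz":-8},{"gripper":0.5,"dx":0.09,"dy":-0.11,"wz":-10},{"gripper":0.5,"dx":0.106,"dy":-0.132,"wz":-11.9}]'
python3 -m inch '[{"gripper":0.5,"dx":0.025,"dy":-0.03,"wz":-3},{"gripper":0.5,"dx":0.05,"dy":-0.06,"wz":-6},{"gripper":0.5,"dx":0.08,"dy":-0.095,"wz":-9},{"gripper":0.5,"dx":0.106,"dy":-0.13,"wz":-11.8},{"gripper":0.5,"dx":0.106,"dy":-0.13,"wz":-11.8}]'
```

```text
validation failed for argument at $[0]...
validation failed for argument at $[0]...
validation failed for argument at $[0]...
validation failed for argument at $[0]...
```

```bash

python3 -m inch '[{"gripper":0.5,"dx":0.02,"dy":-0.025,"dz":0.015,"wx":0,"wy":0,"wz":-2.5},{"gripper":0.5,"dx":0.045,"dy":-0.055,"dz":0.03,"wx":0,"wy":0,"wz":-5},{"gripper":0.5,"dx":0.07,"dy":-0.085,"dz":0.046,"wx":0,"wy":0,"wz":-8},{"gripper":0.5,"dx":0.09,"dy":-0.11,"dz":0.046,"wx":0,"wy":0,"wz":-10},{"gripper":0.5,"dx":0.106,"dy":-0.132,"dz":0.046,"wx":0,"wy":0,"wz":-11.9}]' 30
```

```text
clock: 0.52
eef_pos: [331.5, 368.6, 230.6]
eef_rot: [3.14, 0.0, 2.512]
wrist_force: [1.2, 0.9, 0.3]
finger_gap: 64.2
finger_force: 0.0
```

All keys are required in every row. Continuing.

```bash

python3 -m inch '[{"gripper":0.5,"dx":0.02,"dy":-0.025,"dz":0,"wx":0,"wy":0,"wz":-2.5},{"gripper":0.5,"dx":0.045,"dy":-0.055,"dz":0,"wx":0,"wy":0,"wz":-5},{"gripper":0.5,"dx":0.07,"dy":-0.085,"dz":0,"wx":0,"wy":0,"wz":-8},{"gripper":0.5,"dx":0.09,"dy":-0.11,"dz":0,"wx":0,"wy":0,"wz":-10},{"gripper":0.5,"dx":0.106,"dy":-0.132,"dz":0,"wx":0,"wy":0,"wz":-11.9}]'
python3 -m inch '[{"gripper":0.5,"dx":0.02,"dy":-0.025,"dz":0,"wx":0,"wy":0,"wz":-2.5},{"gripper":0.5,"dx":0.045,"dy":-0.055,"dz":0,"wx":0,"wy":0,"wz":-5},{"gripper":0.5,"dx":0.07,"dy":-0.085,"dz":0,"wx":0,"wy":0,"wz":-8},{"gripper":0.5,"dx":0.09,"dy":-0.11,"dz":0,"wx":0,"wy":0,"wz":-10},{"gripper":0.5,"dx":0.106,"dy":-0.132,"dz":0,"wx":0,"wy":0,"wz":-11.9}]'
python3 -m inch '[{"gripper":0.5,"dx":0.025,"dy":-0.03,"dz":0,"wx":0,"wy":0,"wz":-3},{"gripper":0.5,"dx":0.05,"dy":-0.06,"dz":0,"wx":0,"wy":0,"wz":-6},{"gripper":0.5,"dx":0.08,"dy":-0.095,"dz":0,"wx":0,"wy":0,"wz":-9},{"gripper":0.5,"dx":0.106,"dy":-0.13,"dz":0,"wx":0,"wy":0,"wz":-11.8},{"gripper":0.5,"dx":0.106,"dy":-0.13,"dz":0,"wx":0,"wy":0,"wz":-11.8}]'
```

```text
clock: 0.93
eef_pos: [437.3, 236.3, 229.7]
eef_rot: [-3.141, -0.0, 2.304]
wrist_force: [0.2, -0.4, -0.4]
finger_gap: 46.9
finger_force: 0.0
clock: 1.35
eef_pos: [543.2, 104.2, 229.5]
eef_rot: [-3.141, -0.0, 2.096]
wrist_force: [-0.6, 1.1, -0.0]
finger_gap: 47.2
finger_force: 0.0
clock: 1.77
eef_pos: [650.0, -28.8, 228.1]
eef_rot: [-3.14, 0.0, 1.886]
wrist_force: [-0.2, 0.2, 0.7]
finger_gap: 47.0
finger_force: 0.0
```

```bash

python3 -m inch '[{"gripper":0.5,"dx":-0.001,"dy":0.003,"dz":-0.015,"wx":0,"wy":0,"wz":0},{"gripper":0.5,"dx":-0.001,"dy":0.003,"dz":-0.03,"wx":0,"wy":0,"wz":0},{"gripper":0.5,"dx":-0.001,"dy":0.003,"dz":-0.045,"wx":0,"wy":0,"wz":0},{"gripper":0.5,"dx":-0.001,"dy":0.003,"dz":-0.06,"wx":0,"wy":0,"wz":0},{"gripper":0.5,"dx":-0.001,"dy":0.003,"dz":-0.06,"wx":0,"wy":0,"wz":0}]'
python3 - <<'E'
from cell import manip
import cv2
s=manip.read_state();print(s["eef_pos"],s["eef_rot"],s["joints"])
c=[cv2.resize(manip.camera("top")[115:190,225:300],(390,390),interpolation=2),cv2.resize(manip.camera("scene")[180:255,225:300],(390,390),interpolation=2)]
cv2.imwrite("pics/a.png",cv2.hconcat(c))
E
```

```text
clock: 2.18
eef_pos: [645.8, -20.5, 166.5]
eef_rot: [-3.137, -0.002, 1.893]
wrist_force: [0.1, 0.6, -0.1]
finger_gap: 47.1
finger_force: 0.0
[645.8082033  -20.50498569 166.45668687] [-3.13676388e+00 -2.13099474e-03  1.89300657e+00] [-8.84270589e-02  5.33780563e-01  1.23425830e+00  2.66969740e-05
  1.37883181e+00 -4.10647609e-01]
```

View pics/a.png

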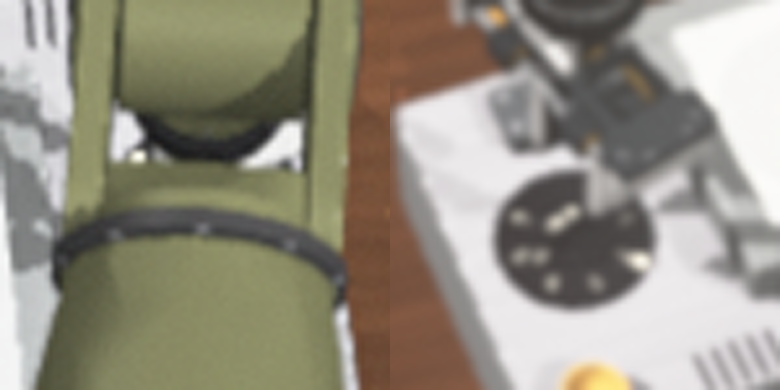

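Top view is blocked by the arm. The scene view shows a finger at (600,185), just in front of the grip bar. Joint 6 would end too near its limit in one turn, so I'll turn in two grips.

```bash

python3 -m inch '[{"gripper":0.5,"dx":0,"dy":0,"dz":-0.008,"wx":0,"wy":0,"wz":0},{"gripper":0.5,"dx":0,"dy":0,"dz":-0.016,"wx":0,"wy":0,"wz":0},{"gripper":0.5,"dx":0,"dy":0,"dz":-0.016,"wx":0,"wy":0,"wz":0},{"gripper":0.5,"dx":0,"dy":0,"dz":-0.016,"wx":0,"wy":0,"wz":0},{"gripper":0.5,"dx":0,"dy":0,"dz":-0.016,"wx":0,"wy":0,"wz":0}]'
python3 -c "
from cell import manip
s=manip.read_state();print(s['eef_pos'],s['qd'].round(3))"
```

```text
clock: 2.7
eef_pos: [647.3, -20.8, 154.2]
eef_rot: [3.141, 0.0, 1.893]
wrist_force: [0.8, 0.0, 0.8]
finger_gap: 47.0
finger_force: 0.0
[647.25426041 -20.785876   154.2151551 ] [ 0.001 -0.004 -0.004 -0.001 -0.     0.001]
```

```bash

python3 -m inch '[{"gripper":0.5,"dx":0.001,"dy":-0.0035,"dz":-0.005,"wx":0,"wy":0,"wz":0},{"gripper":0.5,"dx":0.001,"dy":-0.0035,"dz":-0.012,"wx":0,"wy":0,"wz":0},{"gripper":0.5,"dx":0.001,"dy":-0.0035,"dz":-0.018,"wx":0,"wy":0,"wz":0},{"gripper":0.5,"dx":0.001,"dy":-0.0035,"dz":-0.018,"wx":0,"wy":0,"wz":0},{"gripper":0.5,"dx":0.001,"dy":-0.0035,"dz":-0.018,"wx":0,"wy":0,"wz":0}]'
python3 -m inch '[{"gripper":0.3,"dx":0,"dy":0,"dz":0,"wx":0,"wy":0,"wz":0},{"gripper":0,"dx":0,"dy":0,"dz":0,"wx":0,"wy":0,"wz":0},{"gripper":0,"dx":0,"dy":0,"dz":0,"wx":0,"wy":0,"wz":0},{"gripper":0,"dx":0,"dy":0,"dz":0,"wx":0,"wy":0,"wz":0},{"gripper":0,"dx":0,"dy":0,"dz":0,"wx":0,"wy":0,"wz":0}]' 20
```

```text
clock: 3.12
eef_pos: [647.9, -24.2, 135.3]
eef_rot: [-3.141, -0.0, 1.893]
wrist_force: [0.6, 0.1, -0.0]
finger_gap: 47.1
finger_force: 0.0
clock: 3.53
eef_pos: [648.2, -24.3, 136.1]
eef_rot: [3.141, 0.0, 1.893]
wrist_force: [-0.3, -0.2, 0.1]
finger_gap: 17.2
finger_force: 0.0
```

Still closing. I close fully, then turn 60°.

```bash

python3 -m inch '[{"gripper":0,"dx":0,"dy":0,"dz":0,"wx":0,"wy":0,"wz":0},{"gripper":0,"dx":0,"dy":0,"dz":0,"wx":0,"wy":0,"wz":0},{"gripper":0,"dx":0,"dy":0,"dz":0,"wx":0,"wy":0,"wz":0},{"gripper":0,"dx":0,"dy":0,"dz":0,"wx":0,"wy":0,"wz":2},{"gripper":0,"dx":0,"dy":0,"dz":0,"wx":0,"wy":0,"wz":5}]' 25
python3 -m inch '[{"gripper":0,"dx":0,"dy":0,"dz":0,"wx":0,"wy":0,"wz":5},{"gripper":0,"dx":0,"dy":0,"dz":0,"wx":0,"wy":0,"wz":10},{"gripper":0,"dx":0,"dy":0,"dz":0,"wx":0,"wy":0,"wz":15},{"gripper":0,"dx":0,"dy":0,"dz":0,"wx":0,"wy":0,"wz":20},{"gripper":0,"dx":0,"dy":0,"dz":0,"wx":0,"wy":0,"wz":25}]'
python3 -m inch '[{"gripper":0,"dx":0,"dy":0,"dz":0,"wx":0,"wy":0,"wz":6},{"gripper":0,"dx":0,"dy":0,"dz":0,"wx":0,"wy":0,"wz":12},{"gripper":0,"dx":0,"dy":0,"dz":0,"wx":0,"wy":0,"wz":18},{"gripper":0,"dx":0,"dy":0,"dz":0,"wx":0,"wy":0,"wz":24},{"gripper":0,"dx":0,"dy":0,"dz":0,"wx":0,"wy":0,"wz":30}]'
```

```text
clock: 3.95
eef_pos: [648.2, -24.3, 135.9]
eef_rot: [-3.142, -0.0, 1.981]
wrist_force: [0.1, -0.5, 0.1]
finger_gap: 0.7
finger_force: 0.0
clock: 4.37
eef_pos: [648.2, -24.3, 136.0]
eef_rot: [-3.142, -0.0, 2.421]
wrist_force: [0.3, 0.3, -0.6]
finger_gap: 0.4
finger_force: 0.0
clock: 4.78
eef_pos: [648.2, -24.3, 136.0]
eef_rot: [3.142, 0.0, 2.945]
wrist_force: [0.3, 0.2, -0.2]
finger_gap: 0.7
finger_force: 0.0
```

```bash
python3 - <<'E'
from h import *
import cv2
s=manip.read_state();print(s["eef_pos"],s["eef_rot"],proj("scene",s["eef_pos"]),proj("top",s["eef_pos"]))
c=[cv2.resize(manip.camera("top")[115:190,225:300],(390,390),interpolation=2),cv2.resize(manip.camera("scene")[180:255,225:300],(390,390),interpolation=2)]
cv2.imwrite("pics/b.png",cv2.hconcat(c))
E
```

```text
[648.17522096 -24.26305816 135.95086131] [3.14159070e+00 3.09497119e-05 2.94516255e+00] [259.548093   222.59377442] [263.46117053 153.86219657]
```

View pics/b.png

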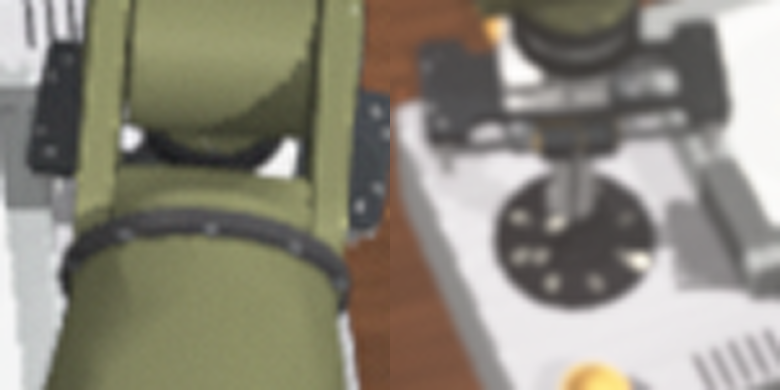

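The fingers closed on nothing (gap 0.7). The white line is still at -77°, and the fingertips are near (572,215) in the right half. I'll overlay the predicted geometry to find the discrepancy.

```bash
python3 - <<'E'
from h import *
import cv2
s=manip.read_state();e=s["eef_pos"];p=np.load("p.npy")
x0,y0,w,h,k=228,175,70,60,11
im=cv2.resize(manip.camera("scene")[y0:y0+h,x0:x0+w],(w*k,h*k),interpolation=cv2.INTER_CUBIC)
P=lambda X:tuple(int(v) for v in ((proj("scene",X)-[x0,y0]+.5)*k))
a=np.radians(-77)
for z,c in((155,(0,0,255)),(131,(255,0,255))):
    q=[m2w(p,(10+i*22*np.cos(a)-j*7*np.sin(a),-105+i*22*np.sin(a)+j*7*np.cos(a),z)) for i,j in((1,1),(1,-1),(-1,-1),(-1,1))]
    cv2.polylines(im,[np.array([P(v) for v in q])],True,c,1)
yw=s["eef_rot"][2]-np.pi/2; d=np.array([np.cos(yw),np.sin(yw),0]);n=np.array([-d[1],d[0],0])
q=[e+i*12*d+j*8*n for i,j in((1,1),(1,-1),(-1,-1),(-1,1))]
cv2.polylines(im,[np.array([P(v) for v in q])],True,(0,255,0),1)
cv2.line(im,P(e),P(e+[0,0,60]),(0,255,0),1)
im=im[:600]; cv2.imwrite("pics/c.png",im); print(im.shape)
E
```

```text
(600, 770, 3)
```

View pics/c.png

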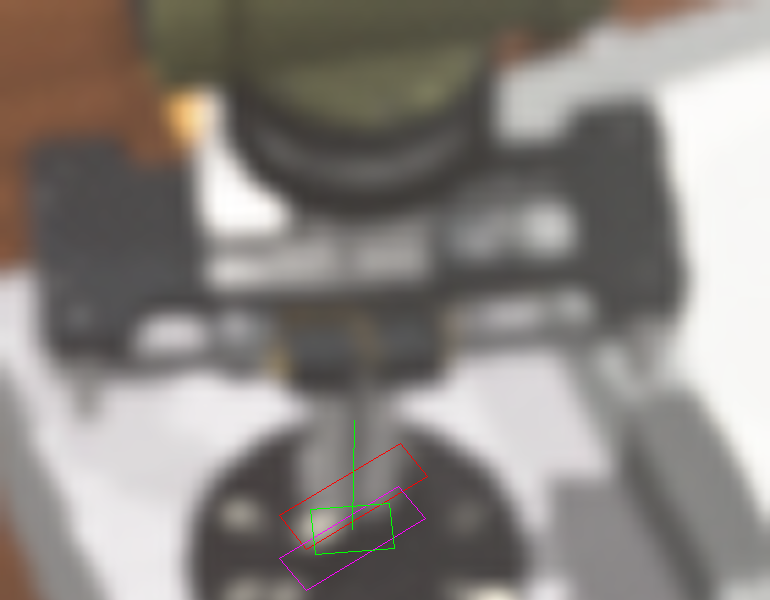

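```bash
python3 - <<'E'
from h import *
for z in(166,176,186): print(z,[(proj("scene",(645.8+k*.948,-20.5+k*.317,z))-[225,180])*5.2+[390,0] for k in(24,36,-24,-36)])
E
python3 -m inch '[{"gripper":0,"dx":0,"dy":0,"dz":-0.001,"wx":0,"wy":0,"wz":0},{"gripper":0,"dx":0,"dy":0,"dz":-0.002,"wx":0,"wy":0,"wz":0},{"gripper":0,"dx":0,"dy":0,"dz":-0.003,"wx":0,"wy":0,"wz":0},{"gripper":0,"dx":0,"dy":0,"dz":-0.003,"wx":0,"wy":0,"wz":0},{"gripper":0,"dx":0,"dy":0,"dz":-0.003,"wx":0,"wy":0,"wz":0}]'
```

```text
166 [array([597.35154971, 218.57395729]), array([608.73605102, 232.19530764]), array([552.76250625, 165.22397152]), array([541.84657785, 152.1632602 ])]
176 [array([597.71059784, 210.03278958]), array([609.16792136, 223.70284744]), array([552.84219024, 156.49901908]), array([541.85929123, 143.39501057])]
186 [array([598.07415126, 201.38444834]), array([609.60523412, 215.10336558]), array([552.92285723, 147.66643467]), array([541.87216079, 134.51904931])]
clock: 5.35
eef_pos: [648.3, -24.3, 133.8]
eef_rot: [3.142, 0.001, 2.938]
wrist_force: [-2.8, 0.8, 6.2]
finger_gap: 0.4
finger_force: 3.3
```

```bash
python3 - <<'E'
from h import *
import cv2
e=np.array([224.16,502.2,183.9]);d=np.array([np.cos(np.radians(66)),np.sin(np.radians(66)),0])
for dz in(0,20):print(dz,[proj("scene",e+k*d+[0,0,dz]).round(1) for k in(-53,53)])
x0,y0=325,45
im=cv2.resize(cv2.imread("pics/scene0.png")[y0:y0+60,x0:x0+75],(750,600),interpolation=2)
for dz,c in((0,(0,255,0)),(20,(0,0,255))):
    for k in(-53,53): cv2.circle(im,tuple(int(v) for v in (proj("scene",e+k*d+[0,0,dz])-[x0,y0]+.5)*10),4,c,-1)
cv2.imwrite("pics/d.png",im)
E
```

```text
0 [array([341.9,  96. ]), array([368.7,  98.4])]
20 [array([342.8,  92.1]), array([369.9,  94.5])]
```

View pics/d.png

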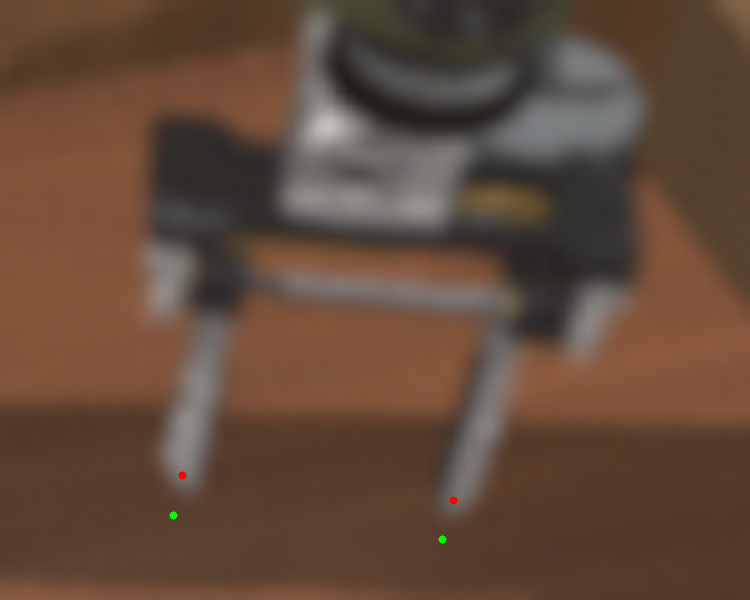

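In the start picture the true fingertips (185,490 and 458,515) sit about 20 mm above the reported TCP. Contact at reported z≈134 on the 155 mm bar top agrees, so I'll subtract 20 mm from all heights. Next: lift, open, turn back and regrasp lower.

```bash

python3 -m inch '[{"gripper":0,"dx":0,"dy":0,"dz":0.005,"wx":0,"wy":0,"wz":0},{"gripper":0.3,"dx":0,"dy":0,"dz":0.015,"wx":0,"wy":0,"wz":-5},{"gripper":0.5,"dx":0,"dy":0,"dz":0.02,"wx":0,"wy":0,"wz":-11},{"gripper":0.5,"dx":0,"dy":0,"dz":0.02,"wx":0,"wy":0,"wz":-17},{"gripper":0.5,"dx":0,"dy":0,"dz":0.02,"wx":0,"wy":0,"wz":-23}]' 25
python3 -m inch '[{"gripper":0.5,"dx":0,"dy":0,"dz":0,"wx":0,"wy":0,"wz":-7},{"gripper":0.5,"dx":0,"dy":0,"dz":0,"wx":0,"wy":0,"wz":-14},{"gripper":0.5,"dx":0,"dy":0,"dz":0,"wx":0,"wy":0,"wz":-21},{"gripper":0.5,"dx":0,"dy":0,"dz":0,"wx":0,"wy":0,"wz":-28},{"gripper":0.5,"dx":0,"dy":0,"dz":0,"wx":0,"wy":0,"wz":-35}]'
python3 -m inch '[{"gripper":0.5,"dx":0,"dy":0,"dz":0,"wx":0,"wy":0,"wz":-2},{"gripper":0.5,"dx":0,"dy":0,"dz":0,"wx":0,"wy":0,"wz":-2},{"gripper":0.5,"dx":0,"dy":0,"dz":-0.008,"wx":0,"wy":0,"wz":-2},{"gripper":0.5,"dx":0,"dy":0,"dz":-0.016,"wx":0,"wy":0,"wz":-2},{"gripper":0.5,"dx":0,"dy":0,"dz":-0.018,"wx":0,"wy":0,"wz":-2}]'
```

```text
clock: 5.77
eef_pos: [648.3, -24.3, 153.5]
eef_rot: [3.141, 0.001, 2.532]
wrist_force: [0.4, 0.1, 0.5]
finger_gap: 23.5
finger_force: 0.0
clock: 6.18
eef_pos: [648.2, -24.3, 153.0]
eef_rot: [-3.142, -0.0, 1.92]
wrist_force: [-0.8, 0.3, -0.0]
finger_gap: 46.9
finger_force: 0.0
clock: 6.6
eef_pos: [647.5, -24.2, 132.8]
eef_rot: [-3.139, -0.001, 1.894]
wrist_force: [-1.5, 0.6, -0.1]
finger_gap: 47.3
finger_force: 0.0
```

```bash

python3 -m inch '[{"gripper":0.5,"dx":0,"dy":0,"dz":-0.007,"wx":0,"wy":0,"wz":0},{"gripper":0.5,"dx":0,"dy":0,"dz":-0.013,"wx":0,"wy":0,"wz":0},{"gripper":0.4,"dx":0,"dy":0,"dz":-0.018,"wx":0,"wy":0,"wz":0},{"gripper":0,"dx":0,"dy":0,"dz":-0.018,"wx":0,"wy":0,"wz":0},{"gripper":0,"dx":0,"dy":0,"dz":-0.018,"wx":0,"wy":0,"wz":0}]'
python3 -m inch '[{"gripper":0,"dx":0,"dy":0,"dz":0,"wx":0,"wy":0,"wz":0},{"gripper":0,"dx":0,"dy":0,"dz":0,"wx":0,"wy":0,"wz":0},{"gripper":0,"dx":0,"dy":0,"dz":0,"wx":0,"wy":0,"wz":0},{"gripper":0,"dx":0,"dy":0,"dz":0,"wx":0,"wy":0,"wz":0},{"gripper":0,"dx":0,"dy":0,"dz":0,"wx":0,"wy":0,"wz":0}]'
```

```text
clock: 7.02
eef_pos: [648.1, -24.3, 116.7]
eef_rot: [-3.141, -0.0, 1.893]
wrist_force: [0.7, -0.2, -0.4]
finger_gap: 30.5
finger_force: 0.0
clock: 7.43
eef_pos: [650.6, -24.1, 117.5]
eef_rot: [3.135, 0.002, 1.893]
wrist_force: [19.7, 1.8, -8.1]
finger_gap: 13.8
finger_force: 25.0
```

Gripped (13.8 mm). The dial is about 2.5 mm further in x, so I shift and turn 60°.

```bash

python3 -m inch '[{"gripper":0,"dx":0.0025,"dy":0,"dz":0,"wx":0,"wy":0,"wz":0},{"gripper":0,"dx":0.0025,"dy":0,"dz":0,"wx":0,"wy":0,"wz":3},{"gripper":0,"dx":0.0025,"dy":0,"dz":0,"wx":0,"wy":0,"wz":7},{"gripper":0,"dx":0.0025,"dy":0,"dz":0,"wx":0,"wy":0,"wz":11},{"gripper":0,"dx":0.0025,"dy":0,"dz":0,"wx":0,"wy":0,"wz":15}]'
python3 -m inch '[{"gripper":0,"dx":0,"dy":0,"dz":0,"wx":0,"wy":0,"wz":5},{"gripper":0,"dx":0,"dy":0,"dz":0,"wx":0,"wy":0,"wz":10},{"gripper":0,"dx":0,"dy":0,"dz":0,"wx":0,"wy":0,"wz":15},{"gripper":0,"dx":0,"dy":0,"dz":0,"wx":0,"wy":0,"wz":20},{"gripper":0,"dx":0,"dy":0,"dz":0,"wx":0,"wy":0,"wz":25}]'
python3 -m inch '[{"gripper":0,"dx":0,"dy":0,"dz":0,"wx":0,"wy":0,"wz":5},{"gripper":0,"dx":0,"dy":0,"dz":0,"wx":0,"wy":0,"wz":10},{"gripper":0,"dx":0,"dy":0,"dz":0,"wx":0,"wy":0,"wz":15},{"gripper":0,"dx":0,"dy":0,"dz":0,"wx":0,"wy":0,"wz":20},{"gripper":0,"dx":0,"dy":0,"dz":0,"wx":0,"wy":0,"wz":20}]'
```

```text
clock: 7.85
eef_pos: [651.1, -23.9, 117.4]
eef_rot: [3.14, 0.0, 2.158]
wrist_force: [3.6, 2.4, -0.6]
finger_gap: 14.2
finger_force: 25.0
clock: 8.27
eef_pos: [651.6, -23.4, 117.4]
eef_rot: [3.139, 0.002, 2.596]
wrist_force: [6.6, 5.8, -2.4]
finger_gap: 14.0
finger_force: 25.0
clock: 8.68
eef_pos: [651.8, -22.9, 117.4]
eef_rot: [3.139, 0.003, 2.946]
wrist_force: [7.6, 8.1, -3.2]
finger_gap: 14.0
finger_force: 25.0
```

```bash

python3 -m inch '[{"gripper":0.4,"dx":0.001,"dy":0.001,"dz":0,"wx":0,"wy":0,"wz":0},{"gripper":0.4,"dx":0.001,"dy":0.001,"dz":0,"wx":0,"wy":0,"wz":0},{"gripper":0.4,"dx":0.001,"dy":0.001,"dz":0.01,"wx":0,"wy":0,"wz":0},{"gripper":0.4,"dx":0.001,"dy":0.001,"dz":0.025,"wx":0,"wy":0,"wz":0},{"gripper":0.4,"dx":0.001,"dy":0.001,"dz":0.035,"wx":0,"wy":0,"wz":-5}]'
for i in 1 2 3 4 5; do python3 -m inch '[{"gripper":0.4,"dx":0,"dy":0,"dz":0,"wx":0,"wy":0,"wz":-7},{"gripper":0.4,"dx":0,"dy":0,"dz":0,"wx":0,"wy":0,"wz":-14},{"gripper":0.4,"dx":0,"dy":0,"dz":0,"wx":0,"wy":0,"wz":-21},{"gripper":0.4,"dx":0,"dy":0,"dz":0,"wx":0,"wy":0,"wz":-28},{"gripper":0.4,"dx":0,"dy":0,"dz":0,"wx":0,"wy":0,"wz":-35}]' | grep -E "pos|rot"; done
python3 -c "
from cell import manip
s=manip.read_state();print(s['eef_pos'],s['joints'])"
```

```text
clock: 9.1
eef_pos: [651.8, -23.5, 154.0]
eef_rot: [-3.142, 0.001, 2.854]
wrist_force: [0.2, -0.0, 0.4]
finger_gap: 37.1
finger_force: 0.0
eef_pos: [651.7, -23.5, 153.0]
eef_rot: [3.141, 0.0, 2.235]
eef_pos: [651.7, -23.6, 153.0]
eef_rot: [3.141, 0.0, 1.624]
eef_pos: [651.7, -23.5, 153.0]
eef_rot: [3.141, -0.0, 1.014]
eef_pos: [651.7, -23.6, 153.0]
eef_rot: [3.141, -0.0, 0.403]
eef_pos: [651.7, -23.5, 152.9]
eef_rot: [3.141, -0.001, -0.208]
[651.68730612 -23.53564616 152.94748053] [-9.21701690e-02  5.53440117e-01  1.23600445e+00 -1.91574442e-04
  1.35164647e+00  1.68675056e+00]
```

```bash

python3 -m inch '[{"gripper":0.4,"dx":0,"dy":0,"dz":-0.01,"wx":0,"wy":0,"wz":0},{"gripper":0.4,"dx":0,"dy":0,"dz":-0.02,"wx":0,"wy":0,"wz":0},{"gripper":0.4,"dx":0,"dy":0,"dz":-0.03,"wx":0,"wy":0,"wz":0},{"gripper":0.4,"dx":0,"dy":0,"dz":-0.036,"wx":0,"wy":0,"wz":0},{"gripper":0,"dx":0,"dy":0,"dz":-0.036,"wx":0,"wy":0,"wz":0}]'
python3 -m inch '[{"gripper":0,"dx":0,"dy":0,"dz":0,"wx":0,"wy":0,"wz":0},{"gripper":0,"dx":0,"dy":0,"dz":0,"wx":0,"wy":0,"wz":0},{"gripper":0,"dx":0,"dy":0,"dz":0,"wx":0,"wy":0,"wz":0},{"gripper":0,"dx":0,"dy":0,"dz":0,"wx":0,"wy":0,"wz":3},{"gripper":0,"dx":0,"dy":0,"dz":0,"wx":0,"wy":0,"wz":6}]'
python3 -m inch '[{"gripper":0,"dx":0,"dy":0,"dz":0,"wx":0,"wy":0,"wz":5},{"gripper":0,"dx":0,"dy":0,"dz":0,"wx":0,"wy":0,"wz":10},{"gripper":0,"dx":0,"dy":0,"dz":0,"wx":0,"wy":0,"wz":15},{"gripper":0,"dx":0,"dy":0,"dz":0,"wx":0,"wy":0,"wz":20},{"gripper":0,"dx":0,"dy":0,"dz":0,"wx":0,"wy":0,"wz":25}]'
python3 -m inch '[{"gripper":0,"dx":0,"dy":0,"dz":0,"wx":0,"wy":0,"wz":5},{"gripper":0,"dx":0,"dy":0,"dz":0,"wx":0,"wy":0,"wz":10},{"gripper":0,"dx":0,"dy":0,"dz":0,"wx":0,"wy":0,"wz":15},{"gripper":0,"dx":0,"dy":0,"dz":0,"wx":0,"wy":0,"wz":20},{"gripper":0,"dx":0,"dy":0,"dz":0,"wx":0,"wy":0,"wz":25}]'
```

```text
clock: 11.6
eef_pos: [650.8, -23.2, 113.7]
eef_rot: [3.141, 0.003, -0.2]
wrist_force: [0.2, 0.1, 0.6]
finger_gap: 33.8
finger_force: 0.0
clock: 12.02
eef_pos: [652.1, -22.7, 116.5]
eef_rot: [-3.141, -0.001, -0.094]
wrist_force: [0.3, 4.1, -1.1]
finger_gap: 13.7
finger_force: 25.0
clock: 12.43
eef_pos: [652.0, -22.0, 116.5]
eef_rot: [-3.14, -0.002, 0.345]
wrist_force: [-0.2, 8.2, 0.6]
finger_gap: 13.8
finger_force: 25.0
clock: 12.85
eef_pos: [651.6, -21.3, 116.5]
eef_rot: [-3.14, -0.002, 0.781]
wrist_force: [-2.4, 10.7, 2.5]
finger_gap: 13.8
finger_force: 25.0
```

```bash

python3 -m inch '[{"gripper":0,"dx":0,"dy":0,"dz":0,"wx":0,"wy":0,"wz":3},{"gripper":0,"dx":0,"dy":0,"dz":0,"wx":0,"wy":0,"wz":6},{"gripper":0,"dx":0,"dy":0,"dz":0,"wx":0,"wy":0,"wz":6},{"gripper":0,"dx":0,"dy":0,"dz":0,"wx":0,"wy":0,"wz":6},{"gripper":0,"dx":0,"dy":0,"dz":0,"wx":0,"wy":0,"wz":6}]'
python3 -m inch '[{"gripper":0.4,"dx":0,"dy":0,"dz":0,"wx":0,"wy":0,"wz":6},{"gripper":0.4,"dx":0,"dy":0,"dz":0,"wx":0,"wy":0,"wz":0},{"gripper":0.4,"dx":0,"dy":0,"dz":0,"wx":0,"wy":0,"wz":0},{"gripper":0.4,"dx":0,"dy":0,"dz":0.02,"wx":0,"wy":0,"wz":0},{"gripper":0.4,"dx":0,"dy":0,"dz":0.05,"wx":0,"wy":0,"wz":0}]'
```

```text
clock: 13.27
eef_pos: [651.5, -21.2, 116.5]
eef_rot: [-3.14, -0.002, 0.882]
wrist_force: [-3.5, 11.4, 2.7]
finger_gap: 14.0
finger_force: 25.0
clock: 13.68
eef_pos: [650.5, -23.2, 164.0]
eef_rot: [-3.137, 0.003, 0.882]
wrist_force: [0.7, -0.2, 0.6]
finger_gap: 37.5
finger_force: 0.0
```

```bash

python3 -m inch '[{"gripper":0.4,"dx":0,"dy":0,"dz":0.03,"wx":0,"wy":0,"wz":5},{"gripper":0.4,"dx":-0.025,"dy":0.022,"dz":0.03,"wx":0,"wy":0,"wz":10},{"gripper":0.4,"dx":-0.05,"dy":0.045,"dz":0.03,"wx":0,"wy":0,"wz":15},{"gripper":0.4,"dx":-0.075,"dy":0.067,"dz":0.03,"wx":0,"wy":0,"wz":20},{"gripper":0.4,"dx":-0.1,"dy":0.09,"dz":0.03,"wx":0,"wy":0,"wz":25}]'
python3 -m inch '[{"gripper":0.4,"dx":-0.022,"dy":0.02,"dz":0,"wx":0,"wy":0,"wz":5},{"gripper":0.4,"dx":-0.045,"dy":0.04,"dz":0,"wx":0,"wy":0,"wz":10},{"gripper":0.4,"dx":-0.065,"dy":0.06,"dz":0,"wx":0,"wy":0,"wz":15},{"gripper":0.4,"dx":-0.087,"dy":0.079,"dz":0,"wx":0,"wy":0,"wz":20},{"gripper":0.4,"dx":-0.087,"dy":0.079,"dz":0,"wx":0,"wy":0,"wz":20}]'
python3 - <<'E'
from h import *
import cv2
s=manip.read_state();print(s["eef_pos"],s["eef_rot"])
p=np.load("p.npy");t=manip.camera("top");cv2.imwrite("pics/t2.png",t)
# white line/nose candidates near dial
x0,y0,k=225,110,8
im=cv2.resize(t[y0:y0+75,x0:x0+85],None,fx=k,fy=k,interpolation=2)
P=lambda X:tuple(int(v) for v in (proj("top",X)-[x0,y0]+.5)*k)
c,d=m2w(p,(10,-105,155)),m2w(p,(10+14,-105+14,155))
cv2.circle(im,P(c),3,(0,0,255),-1)
cv2.imwrite("pics/e.png",im)
E
```

```text
clock: 14.1
eef_pos: [550.4, 67.3, 196.2]
eef_rot: [3.141, -0.0, 1.322]
wrist_force: [0.9, -0.2, 0.2]
finger_gap: 37.5
finger_force: 0.0
clock: 14.52
eef_pos: [462.2, 148.1, 196.7]
eef_rot: [3.141, -0.001, 1.675]
wrist_force: [-0.1, -0.2, 0.1]
finger_gap: 37.9
finger_force: 0.0
[462.21866402 148.06280064 196.69337978] [ 3.14079061e+00 -6.47224648e-04  1.67496440e+00]
```

View pics/e.png

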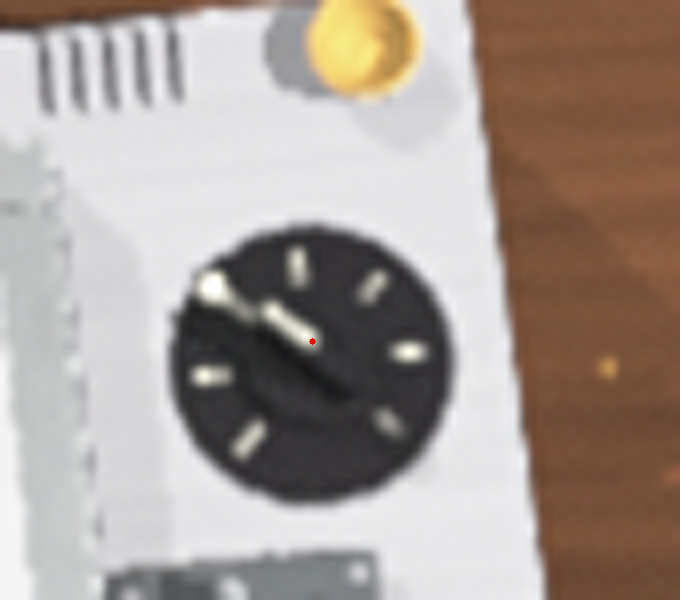

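The pointer's line, (265,305)–(312,345), points to the dotted tick at (212,287) within a few degrees. I'll measure it exactly.

```bash
python3 - <<'E'
from h import *
import cv2
p=np.load("p.npy");x0,y0,k=225,110,8
g=cv2.cvtColor(cv2.imread("pics/e.png"),cv2.COLOR_BGR2GRAY)
n,l,st,c=cv2.connectedComponentsWithStats((g>115).astype(np.uint8))
F=lambda u:(np.array(u)+.5)/k-.5+[x0,y0]
for i in range(1,n):
    if 50<st[i,4]<4000 and 160<c[i,0]<460 and 230<c[i,1]<500:
        ys,xs=np.where(l==i); w=g[ys,xs].astype(float)-80
        for z in (124,155):
            q=np.array([ray("top",F((x,y)),z)[:2] for x,y in zip(xs[::3],ys[::3])]);m=np.average(q,axis=0,weights=w[::3])
            ev,V=np.linalg.eigh(np.cov(q.T)); v=V[:,1]
            print(z,st[i,4],c[i].round(),m.round(1),np.degrees(np.arctan2(v[1],v[0])-p[2]).round(1),(ev**.5).round(1))
E
```

```text
124 580 [298. 266.] [684.7 -20.4] -180.0 [1.8 3.7]
155 580 [298. 266.] [676.5 -19.7] -180.0 [1.7 3.6]
124 479 [373. 286.] [676.5 -48.1] 137.9 [1.7 3.3]
155 479 [373. 286.] [668.5 -46.7] 137.9 [1.6 3.2]
124 1363 [289. 324.] [662.4 -16.8] 46.9 [2.2 7. ]
155 1363 [289. 324.] [654.8 -16.2] 46.9 [2.2 6.8]
124 597 [409. 351.] [651.4 -60.3] 83.6 [2.  3.2]
155 597 [409. 351.] [644.  -58.6] 83.6 [2.  3.1]
124 634 [210. 375.] [644.   13.1] 84.5 [1.9 3.7]
155 634 [210. 375.] [636.8  13.1] 84.5 [1.9 3.6]
124 264 [388. 421.] [625.5 -51.8] -144.0 [1.4 2.1]
155 264 [388. 421.] [618.7 -50.3] -144.0 [1.3 2.1]
124 654 [249. 439.] [619.8  -1.1] 134.8 [1.8 4. ]
155 654 [249. 439.] [613.2  -0.9] 134.8 [1.7 3.9]
```

Dial agrees with 45° from both the line (mean of direction and position) and the gripper yaw, so I leave it. Now the handle.

```bash

python3 -m inch '[{"gripper":0.4,"dx":0,"dy":0,"dz":-0.01,"wx":0,"wy":0,"wz":0},{"gripper":0.4,"dx":0,"dy":0,"dz":-0.025,"wx":0,"wy":0,"wz":0},{"gripper":0.4,"dx":0,"dy":0,"dz":-0.04,"wx":0,"wy":0,"wz":0},{"gripper":0.4,"dx":0,"dy":0,"dz":-0.05,"wx":0,"wy":0,"wz":0},{"gripper":0.4,"dx":0,"dy":0,"dz":-0.05,"wx":0,"wy":0,"wz":0}]'
python3 -m inch '[{"gripper":0.4,"dx":0,"dy":0,"dz":-0.01,"wx":0,"wy":0,"wz":0},{"gripper":0.4,"dx":0,"dy":0,"dz":-0.02,"wx":0,"wy":0,"wz":0},{"gripper":0.4,"dx":0,"dy":0,"dz":-0.03,"wx":0,"wy":0,"wz":0},{"gripper":0.4,"dx":0,"dy":0,"dz":-0.034,"wx":0,"wy":0,"wz":0},{"gripper":0.4,"dx":0,"dy":0,"dz":-0.034,"wx":0,"wy":0,"wz":0}]'
python3 -m inch '[{"gripper":0,"dx":0,"dy":0,"dz":0,"wx":0,"wy":0,"wz":0},{"gripper":0,"dx":0,"dy":0,"dz":0,"wx":0,"wy":0,"wz":0},{"gripper":0,"dx":0,"dy":0,"dz":0,"wx":0,"wy":0,"wz":0},{"gripper":0,"dx":0,"dy":0,"dz":0,"wx":0,"wy":0,"wz":0},{"gripper":0,"dx":0,"dy":0,"dz":0,"wx":0,"wy":0,"wz":0}]' 30
```

```text
clock: 14.98
eef_pos: [464.2, 144.8, 143.5]
eef_rot: [-3.138, 0.001, 1.664]
wrist_force: [-0.1, -0.5, -0.1]
finger_gap: 37.7
finger_force: 0.0
clock: 15.4
eef_pos: [464.2, 145.6, 110.8]
eef_rot: [-3.14, 0.0, 1.666]
wrist_force: [-1.3, 0.4, 0.1]
finger_gap: 37.4
finger_force: 0.0
clock: 15.82
eef_pos: [463.2, 145.6, 112.1]
eef_rot: [-3.138, 0.0, 1.666]
wrist_force: [-14.6, -2.4, 7.6]
finger_gap: 11.1
finger_force: 30.0
```

Gripped. Now a gentle trial lift of 9 mm.

```bash

python3 -m inch '[{"gripper":0,"dx":-0.0015,"dy":0,"dz":0.002,"wx":0,"wy":0,"wz":0},{"gripper":0,"dx":-0.0015,"dy":0,"dz":0.004,"wx":0,"wy":0,"wz":0},{"gripper":0,"dx":-0.001,"dy":0,"dz":0.006,"wx":0,"wy":0,"wz":0},{"gripper":0,"dx":-0.001,"dy":0,"dz":0.009,"wx":0,"wy":0,"wz":0},{"gripper":0,"dx":-0.001,"dy":0,"dz":0.009,"wx":0,"wy":0,"wz":0}]'
python3 -m inch '[{"gripper":0,"dx":0,"dy":0,"dz":0,"wx":0,"wy":0,"wz":0},{"gripper":0,"dx":0,"dy":0,"dz":0.001,"wx":0,"wy":0,"wz":0},{"gripper":0,"dx":0,"dy":0,"dz":0.002,"wx":0,"wy":0,"wz":0},{"gripper":0,"dx":0,"dy":0,"dz":0.002,"wx":0,"wy":0,"wz":0},{"gripper":0,"dx":0,"dy":0,"dz":0.002,"wx":0,"wy":0,"wz":0}]'
```

```text
clock: 16.23
eef_pos: [464.0, 145.7, 120.7]
eef_rot: [3.141, 0.0, 1.666]
wrist_force: [9.9, 0.4, -15.9]
finger_gap: 10.9
finger_force: 30.0
clock: 16.65
eef_pos: [464.0, 145.7, 121.7]
eef_rot: [3.141, 0.0, 1.666]
wrist_force: [14.3, 1.9, -21.5]
finger_gap: 10.7
finger_force: 30.0
```

```bash

python3 -m inch '[{"gripper":0,"dx":0.001,"dy":0,"dz":0.001,"wx":0,"wy":0,"wz":0},{"gripper":0,"dx":0.002,"dy":0,"dz":0.002,"wx":0,"wy":0,"wz":0},{"gripper":0,"dx":0.002,"dy":0,"dz":0.003,"wx":0,"wy":0,"wz":0},{"gripper":0,"dx":0.002,"dy":0,"dz":0.003,"wx":0,"wy":0,"wz":0},{"gripper":0,"dx":0.002,"dy":0,"dz":0.003,"wx":0,"wy":0,"wz":0}]' 50
python3 - <<'E'
from h import *
s=manip.read_state();print(s["wrist_force"],s["moment"])
E
```

```text
clock: 17.07
eef_pos: [464.1, 145.7, 123.1]
eef_rot: [-3.136, 0.0, 1.666]
wrist_force: [6.7, 3.1, -30.1]
finger_gap: 10.9
finger_force: 50.0
[  6.7455719    3.06955618 -30.06277025] [ 0.54549143 -1.06187876  0.00688859]
```

Caught: 30 N at the handle, far above the 3 N a free cover needs. I lower it, release and go to the left of the thumb piece.

```bash

python3 -m inch '[{"gripper":0,"dx":-0.001,"dy":0,"dz":-0.005,"wx":0,"wy":0,"wz":0},{"gripper":0,"dx":-0.002,"dy":0,"dz":-0.01,"wx":0,"wy":0,"wz":0},{"gripper":0,"dx":-0.002,"dy":0,"dz":-0.013,"wx":0,"wy":0,"wz":0},{"gripper":0.4,"dx":-0.001,"dy":0,"dz":-0.013,"wx":0,"wy":0,"wz":0},{"gripper":0.4,"dx":-0.001,"dy":0,"dz":-0.013,"wx":0,"wy":0,"wz":0}]' 30
python3 -m inch '[{"gripper":0.4,"dx":0,"dy":0,"dz":0,"wx":0,"wy":0,"wz":0},{"gripper":0.4,"dx":0,"dy":0,"dz":0.01,"wx":0,"wy":0,"wz":0},{"gripper":0.4,"dx":0,"dy":0,"dz":0.03,"wx":0,"wy":0,"wz":0},{"gripper":0.2,"dx":0,"dy":0,"dz":0.06,"wx":0,"wy":0,"wz":0},{"gripper":0,"dx":0,"dy":0,"dz":0.08,"wx":0,"wy":0,"wz":0}]'
python3 -m inch '[{"gripper":0,"dx":0.02,"dy":-0.028,"dz":0,"wx":0,"wy":0,"wz":0},{"gripper":0,"dx":0.043,"dy":-0.058,"dz":0,"wx":0,"wy":0,"wz":0},{"gripper":0,"dx":0.065,"dy":-0.09,"dz":0,"wx":0,"wy":0,"wz":0},{"gripper":0,"dx":0.087,"dy":-0.119,"dz":0,"wx":0,"wy":0,"wz":0},{"gripper":0,"dx":0.087,"dy":-0.119,"dz":0,"wx":0,"wy":0,"wz":0}]'
python3 -m inch '[{"gripper":0,"dx":0,"dy":0,"dz":0,"wx":0,"wy":0,"wz":0},{"gripper":0,"dx":0,"dy":0,"dz":0,"wx":0,"wy":0,"wz":0},{"gripper":0,"dx":0,"dy":0,"dz":-0.01,"wx":0,"wy":0,"wz":0},{"gripper":0,"dx":0,"dy":0,"dz":-0.02,"wx":0,"wy":0,"wz":0},{"gripper":0,"dx":0,"dy":0,"dz":-0.03,"wx":0,"wy":0,"wz":0}]'
```

```text
clock: 17.48
eef_pos: [465.1, 145.9, 113.5]
eef_rot: [3.14, -0.0, 1.666]
wrist_force: [0.4, 0.6, -0.2]
finger_gap: 21.0
finger_force: 0.0
clock: 17.9
eef_pos: [465.1, 145.9, 196.2]
eef_rot: [3.139, -0.0, 1.666]
wrist_force: [-0.3, -0.0, 0.4]
finger_gap: 27.2
finger_force: 0.0
clock: 18.32
eef_pos: [554.1, 22.4, 193.6]
eef_rot: [3.14, 0.001, 1.662]
wrist_force: [-0.5, 0.7, -0.3]
finger_gap: 0.5
finger_force: 0.0
clock: 18.73
eef_pos: [551.2, 27.5, 161.9]
eef_rot: [-3.141, -0.0, 1.667]
wrist_force: [-0.6, -0.3, 0.6]
finger_gap: 0.5
finger_force: 0.0
```

Now I descend to reported z≈122 (tip 142) and check the force.

```bash

python3 -m inch '[{"gripper":0,"dx":0,"dy":0,"dz":-0.01,"wx":0,"wy":0,"wz":0},{"gripper":0,"dx":0,"dy":0,"dz":-0.02,"wx":0,"wy":0,"wz":0},{"gripper":0,"dx":0,"dy":0,"dz":-0.03,"wx":0,"wy":0,"wz":0},{"gripper":0,"dx":0,"dy":0,"dz":-0.039,"wx":0,"wy":0,"wz":0},{"gripper":0,"dx":0,"dy":0,"dz":-0.039,"wx":0,"wy":0,"wz":0}]'
python3 -m inch '[{"gripper":0,"dx":0,"dy":0,"dz":0,"wx":0,"wy":0,"wz":0},{"gripper":0,"dx":0,"dy":-0.004,"dz":0,"wx":0,"wy":0,"wz":0},{"gripper":0,"dx":0.001,"dy":-0.008,"dz":0,"wx":0,"wy":0,"wz":0},{"gripper":0,"dx":0.001,"dy":-0.012,"dz":0,"wx":0,"wy":0,"wz":0},{"gripper":0,"dx":0.002,"dy":-0.016,"dz":0,"wx":0,"wy":0,"wz":0}]'
```

```text
clock: 19.15
eef_pos: [550.8, 26.8, 121.7]
eef_rot: [-3.139, -0.0, 1.666]
wrist_force: [0.5, 1.3, 0.0]
finger_gap: 0.2
finger_force: 0.0
clock: 19.57
eef_pos: [553.7, 10.4, 124.3]
eef_rot: [3.141, -0.0, 1.666]
wrist_force: [-2.8, 2.7, 1.5]
finger_gap: 0.4
finger_force: 1.4
```

```bash

python3 -m inch '[{"gripper":0,"dx":0,"dy":-0.003,"dz":0,"wx":0,"wy":0,"wz":0},{"gripper":0,"dx":0.001,"dy":-0.006,"dz":0,"wx":0,"wy":0,"wz":0},{"gripper":0,"dx":0.001,"dy":-0.009,"dz":0,"wx":0,"wy":0,"wz":0},{"gripper":0,"dx":0.001,"dy":-0.011,"dz":0,"wx":0,"wy":0,"wz":0},{"gripper":0,"dx":0.001,"dy":-0.011,"dz":0,"wx":0,"wy":0,"wz":0}]'
python3 -m inch '[{"gripper":0,"dx":0,"dy":-0.001,"dz":0,"wx":0,"wy":0,"wz":0},{"gripper":0,"dx":0,"dy":-0.002,"dz":0,"wx":0,"wy":0,"wz":0},{"gripper":0,"dx":0,"dy":-0.003,"dz":0,"wx":0,"wy":0,"wz":0},{"gripper":0,"dx":0,"dy":-0.003,"dz":0,"wx":0,"wy":0,"wz":0},{"gripper":0,"dx":0,"dy":-0.003,"dz":0,"wx":0,"wy":0,"wz":0}]'
```

```text
clock: 19.98
eef_pos: [554.9, 2.4, 124.2]
eef_rot: [3.14, -0.005, 1.666]
wrist_force: [0.3, 22.8, 3.0]
finger_gap: 0.3
finger_force: 11.1
clock: 20.4
eef_pos: [554.9, 2.1, 124.3]
eef_rot: [3.14, -0.009, 1.668]
wrist_force: [0.1, 39.0, 4.7]
finger_gap: 0.5
finger_force: 19.5
```

Hard stop reached after about 19–20 mm of slide. Back off, up, and return to the handle.

```bash

python3 -m inch '[{"gripper":0,"dx":0,"dy":0.006,"dz":0,"wx":0,"wy":0,"wz":0},{"gripper":0,"dx":0,"dy":0.012,"dz":0.005,"wx":0,"wy":0,"wz":0},{"gripper":0,"dx":0,"dy":0.012,"dz":0.03,"wx":0,"wy":0,"wz":0},{"gripper":0,"dx":0,"dy":0.012,"dz":0.06,"wx":0,"wy":0,"wz":0},{"gripper":0.2,"dx":0,"dy":0.012,"dz":0.075,"wx":0,"wy":0,"wz":0}]'
python3 -m inch '[{"gripper":0.4,"dx":-0.02,"dy":0.03,"dz":0,"wx":0,"wy":0,"wz":0},{"gripper":0.4,"dx":-0.045,"dy":0.065,"dz":0,"wx":0,"wy":0,"wz":0},{"gripper":0.4,"dx":-0.068,"dy":0.1,"dz":0,"wx":0,"wy":0,"wz":0},{"gripper":0.4,"dx":-0.091,"dy":0.136,"dz":0,"wx":0,"wy":0,"wz":0},{"gripper":0.4,"dx":-0.091,"dy":0.136,"dz":0,"wx":0,"wy":0,"wz":0}]'
python3 -m inch '[{"gripper":0.4,"dx":0,"dy":0,"dz":0,"wx":0,"wy":0,"wz":0},{"gripper":0.4,"dx":0,"dy":0,"dz":0,"wx":0,"wy":0,"wz":0},{"gripper":0.4,"dx":0,"dy":0,"dz":0,"wx":0,"wy":0,"wz":0},{"gripper":0.4,"dx":0,"dy":0,"dz":-0.01,"wx":0,"wy":0,"wz":0},{"gripper":0.4,"dx":0,"dy":0,"dz":-0.02,"wx":0,"wy":0,"wz":0}]'
python3 - <<'E'
from h import *
import cv2
cv2.imwrite("pics/t3.png",manip.camera("top"))
p=np.load("p.npy")
for f in("t2","t3"):
    g=cv2.cvtColor(cv2.imread(f"pics/{f}.png"),cv2.COLOR_BGR2GRAY).astype(float)
    # brightness profile along catch slot (tab top), z=160
    pr=[]
    for y in range(-55,-111,-3):
        u=proj("top",m2w(p,(-85,y,160))); pr.append(int(cv2.getRectSubPix(g.astype(np.float32),(1,5),tuple(map(float,u))).mean()))
    print(f,pr)
E
```

```text
clock: 20.82
eef_pos: [555.5, 8.3, 202.5]
eef_rot: [3.138, 0.001, 1.666]
wrist_force: [-0.3, 1.4, -0.6]
finger_gap: 4.4
finger_force: 0.0
clock: 21.23
eef_pos: [461.1, 148.3, 199.7]
eef_rot: [3.141, -0.0, 1.669]
wrist_force: [0.3, -0.4, 0.5]
finger_gap: 36.3
finger_force: 0.0
clock: 21.65
eef_pos: [464.2, 143.9, 178.1]
eef_rot: [3.141, 0.0, 1.664]
wrist_force: [0.6, 0.0, -1.4]
finger_gap: 37.6
finger_force: 0.0
t2 [67, 81, 138, 180, 182, 150, 101, 92, 95, 95, 96, 95, 96, 97, 111, 128, 129, 131, 137]
t3 [99, 87, 70, 67, 68, 67, 65, 68, 103, 159, 183, 175, 121, 96, 108, 126, 129, 131, 136]
```

The catch moved 20 mm (profile peak from about -65 to -85). Grip the handle again.

```bash

python3 -m inch '[{"gripper":0.4,"dx":0,"dy":0.001,"dz":-0.015,"wx":0,"wy":0,"wz":0},{"gripper":0.4,"dx":0,"dy":0.001,"dz":-0.03,"wx":0,"wy":0,"wz":0},{"gripper":0.4,"dx":0,"dy":0.001,"dz":-0.045,"wx":0,"wy":0,"wz":0},{"gripper":0.4,"dx":0,"dy":0.001,"dz":-0.06,"wx":0,"wy":0,"wz":0},{"gripper":0.4,"dx":0,"dy":0.001,"dz":-0.067,"wx":0,"wy":0,"wz":0}]'
python3 -m inch '[{"gripper":0.4,"dx":0,"dy":0,"dz":0,"wx":0,"wy":0,"wz":0},{"gripper":0,"dx":0,"dy":0,"dz":0,"wx":0,"wy":0,"wz":0},{"gripper":0,"dx":0,"dy":0,"dz":0,"wx":0,"wy":0,"wz":0},{"gripper":0,"dx":0,"dy":0,"dz":0,"wx":0,"wy":0,"wz":0},{"gripper":0,"dx":0,"dy":0,"dz":0,"wx":0,"wy":0,"wz":0}]' 35
python3 -m inch '[{"gripper":0,"dx":-0.001,"dy":0,"dz":0.003,"wx":0,"wy":0,"wz":0},{"gripper":0,"dx":-0.001,"dy":0,"dz":0.006,"wx":0,"wy":0,"wz":0},{"gripper":0,"dx":-0.001,"dy":0,"dz":0.01,"wx":0,"wy":0,"wz":0},{"gripper":0,"dx":-0.001,"dy":0,"dz":0.014,"wx":0,"wy":0,"wz":0},{"gripper":0,"dx":-0.001,"dy":0,"dz":0.014,"wx":0,"wy":0,"wz":0}]'
```

```text
clock: 22.12
eef_pos: [462.8, 145.1, 109.5]
eef_rot: [-3.138, 0.001, 1.665]
wrist_force: [-0.3, 0.3, 0.4]
finger_gap: 37.6
finger_force: 0.0
clock: 22.53
eef_pos: [464.0, 145.8, 112.6]
eef_rot: [3.141, -0.0, 1.666]
wrist_force: [0.3, 0.3, 0.3]
finger_gap: 14.4
finger_force: 0.0
clock: 22.95
eef_pos: [465.1, 145.9, 127.7]
eef_rot: [3.135, -0.0, 1.666]
wrist_force: [14.6, 0.3, -4.9]
finger_gap: 11.1
finger_force: 35.0
```

Force only about 5 N down now, so it is free. Follow the arc.

```bash

python3 -m inch '[{"gripper":0,"dx":0.0045,"dy":0,"dz":0.009,"wx":0,"wy":0,"wz":0},{"gripper":0,"dx":0.0065,"dy":0.0005,"dz":0.019,"wx":0,"wy":0,"wz":0},{"gripper":0,"dx":0.009,"dy":0.0005,"dz":0.03,"wx":0,"wy":0,"wz":0},{"gripper":0,"dx":0.012,"dy":0.001,"dz":0.04,"wx":0,"wy":0,"wz":0},{"gripper":0,"dx":0.015,"dy":0.001,"dz":0.049,"wx":0,"wy":0,"wz":0}]'
```

```text
clock: 23.37
eef_pos: [476.4, 146.8, 175.5]
eef_rot: [-3.138, -0.0, 1.666]
wrist_force: [-8.4, 2.0, -2.0]
finger_gap: 10.9
finger_force: 35.0
```

```bash

python3 -m inch '[{"gripper":0,"dx":0.003,"dy":0,"dz":0.01,"wx":0,"wy":0,"wz":0},{"gripper":0,"dx":0.007,"dy":0.0005,"dz":0.019,"wx":0,"wy":0,"wz":0},{"gripper":0,"dx":0.011,"dy":0.001,"dz":0.029,"wx":0,"wy":0,"wz":0},{"gripper":0,"dx":0.016,"dy":0.0015,"dz":0.038,"wx":0,"wy":0,"wz":0},{"gripper":0,"dx":0.021,"dy":0.002,"dz":0.047,"wx":0,"wy":0,"wz":0}]'
python3 -m inch '[{"gripper":0,"dx":0.0055,"dy":0.0005,"dz":0.009,"wx":0,"wy":0,"wz":0},{"gripper":0,"dx":0.0115,"dy":0.001,"dz":0.0175,"wx":0,"wy":0,"wz":0},{"gripper":0,"dx":0.0175,"dy":0.0015,"dz":0.026,"wx":0,"wy":0,"wz":0},{"gripper":0,"dx":0.024,"dy":0.002,"dz":0.034,"wx":0,"wy":0,"wz":0},{"gripper":0,"dx":0.031,"dy":0.003,"dz":0.042,"wx":0,"wy":0,"wz":0}]'
```

```text
clock: 23.78
eef_pos: [497.5, 148.9, 222.8]
eef_rot: [-3.138, -0.0, 1.666]
wrist_force: [-8.7, 0.9, 2.3]
finger_gap: 11.1
finger_force: 35.0
clock: 24.2
eef_pos: [528.1, 151.9, 266.0]
eef_rot: [-3.138, -0.0, 1.666]
wrist_force: [-18.5, -2.7, 13.2]
finger_gap: 10.8
finger_force: 35.0
```

```bash

python3 -m inch '[{"gripper":0,"dx":0.0055,"dy":0.0005,"dz":0.0085,"wx":0,"wy":0,"wz":0},{"gripper":0,"dx":0.0125,"dy":0.001,"dz":0.016,"wx":0,"wy":0,"wz":0},{"gripper":0,"dx":0.020,"dy":0.002,"dz":0.023,"wx":0,"wy":0,"wz":0},{"gripper":0,"dx":0.028,"dy":0.003,"dz":0.03,"wx":0,"wy":0,"wz":0},{"gripper":0,"dx":0.036,"dy":0.0035,"dz":0.036,"wx":0,"wy":0,"wz":0}]'
python3 -m inch '[{"gripper":0,"dx":-0.0005,"dy":0,"dz":0.0005,"wx":0,"wy":0,"wz":0},{"gripper":0,"dx":-0.001,"dy":0,"dz":0.001,"wx":0,"wy":0,"wz":0},{"gripper":0,"dx":-0.001,"dy":0,"dz":0.001,"wx":0,"wy":0,"wz":0},{"gripper":0,"dx":-0.001,"dy":0,"dz":0.001,"wx":0,"wy":0,"wz":0},{"gripper":0,"dx":-0.001,"dy":0,"dz":0.001,"wx":0,"wy":0,"wz":0}]'
python3 - <<'E'
from cell import manip
import cv2
cv2.imwrite("pics/f.png",cv2.hconcat([cv2.resize(manip.camera(n)[90:290,y:y+200],(390,390),interpolation=2) for n,y in(("top",130),("scene",200))]))
E
```

```text
clock: 24.62
eef_pos: [565.3, 155.5, 301.6]
eef_rot: [-3.141, -0.0, 1.666]
wrist_force: [-7.1, 1.7, 4.8]
finger_gap: 10.9
finger_force: 35.0
clock: 25.03
eef_pos: [564.2, 155.4, 300.9]
eef_rot: [-3.141, -0.0, 1.666]
wrist_force: [-3.3, 2.7, 0.8]
finger_gap: 11.2
finger_force: 35.0
```

View pics/f.png

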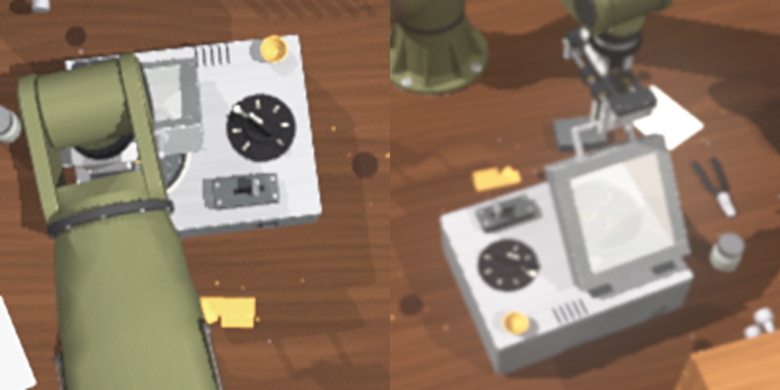

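The cover is held up in the grip at about 0.85 rad (right half, handle near (605,135)). The dial points at the dot, the catch is back, and the dish and tools look undisturbed.

```bash
python3 -c "
from cell import manip
print(manip.sign_off())"
```

```text
the job is handed in; nothing more can be done
None
```

The job is handed in: the dial is at the dotted tick, the cover was tried and found caught, so the catch was pushed fully back, and the cover is held open at about 0.85 rad, past half-way to upright.

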